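Set the camera lamp through its dimmer's guard

TASK

The lamp dimmer is the grey box whose guard plate has the round opening; the fan box beside it has a square one. Reach through the round opening and turn the sunken knob clockwise until its white pointer lines up with the one long raised bar on the guard plate, then let go and withdraw. Leave the fan's knob as it is and do not shift or tip the amber bottle with the orange cap.

Things in the scene. Friction and masses are not known exactly. Their poses are not given: they have to be found in the camera images.
- lamp_knob_grip (a point): Lamp dimmer's black knob: on its upright axis, 7 mm below its top, 67 mm above the table. Upright bar 42 mm long (own x), 14 mm thick (own y: pinch across it), on a 44 mm disc whose top is 23 mm below. Turns with the knob; own -x is the white pointer's direction. Centred in the 104 mm round opening of a guard plate whose top is 18 mm above this point: open fingers part way (e.g. 45 mm); floor 37 mm below.
- lamp_knob (a joint): Knob angle, rad, 0 to 2.6, growing clockwise from above. 0: pointer to the box's near side (box -x); 1.571: exactly at the long raised bar (20 x 8 x 3 mm, on the guard plate, box +y, the robot's left; small studs are other settings). Light friction 0.03 N m, stays where left. Fixed box 150 x 150 mm, 85 mm tall, guard plate 154 mm square, yaw within 0.35, left or right on the table.
- fan_pointer (a point): Outer end of the white pointer on top of the fan box's knob, 18 mm from that knob's axis. This knob and box are like the lamp dimmer's, but the guard opening is a 100 mm square. It is to be left as it is.
- amber_mid (a point): Loose amber glass bottle with orange cap, 64 mm diameter, 140 mm tall; the point is on its axis, half-way up. It stands upright beyond the boxes and is to be left alone.

How it is judged:
At the end, for the whole second after the job is handed in: The lamp dimmer's knob rests within 12 degrees (0.21 rad) of the long raised bar (1.571 rad), the fan knob's pointer is within 8 mm of where it was at the start, and the amber bottle stands upright (within 0.2 rad) within 20 mm of where it was (value of joint lamp_knob between 1.361 and 1.781 rad and distance of fan_pointer from where it was at the start of the episode below 0.008 m and distance of amber_mid from where it was at the start of the episode below 0.02 m and angle between amber_mid's own z axis and vertical below 0.2 rad); the robot touches nothing.
It fails at once if the fan's knob is turned (its pointer moves more than 8 mm) (distance of fan_pointer from where it was at the start of the episode above 0.008 m).
It fails at once if the amber bottle is shifted more than 20 mm or tipped (distance of amber_mid from where it was at the start of the episode above 0.02 m or angle between amber_mid's own z axis and vertical above 0.2 rad).
It also fails if it takes over 32 s, if anything falls off the work surface, if the arm or the gripper's body presses on something with over 40 N, if the wrist force passes 120 N, or if a joint passes its speed limit or range.

ROBOT

A 6-joint arm with a two-finger parallel gripper is mounted at the origin on the work surface. World frame = base frame: x ahead of the robot, y to its left, z up, the work surface at z = 0. Lengths are in m, angles in rad, forces in N, time in s.
With the tool pointing down it reaches from about 0.3 to 0.75 m from the base axis. Payload 8.5 kg.
Tool frame: the origin (TCP) lies between the finger pads; the fingertips stand 17 mm ahead of it and the grasp point (between the pads) lies 2 mm behind it; z points along the fingers, y is the line along which they close (so a half turn about z gives the same grasp; the last joint's range is limited). The gripper opens to 85 mm and grips with 20 to 120 N. Pads are 22 mm wide; open, the fingers measure 114 mm over their backs; the gripper's body (76 mm by 85 mm) begins 54 mm behind the grasp point. The pads swing forward as they close: fully open they stand 13 mm farther back than shut.
Start: joints at [1.019, 0.381, 1.297, -0, 1.464, -0.215], TCP at [0.182, 0.519, 0.248] pointing down, gripper open.
Joint ranges: [-3.11, 3.11], [-0.89, 2.33], [0.22, 2.48], [-1.42, 4.56], [0.17, 2.85], [-2.88, 2.88]. Speed limits (rad/s): [2.39, 2.39, 3.14, 3.14, 3.14, 3.14].

INTERFACE

Orientations are given as a 3x3 rotation matrix whose columns are the frame's x, y, z axes.
In Python, from rig import arm, eyes, workorder, models gives the robot as it stands.
- The arm moves only by the shell command python3 -m inch 'ROWS' [FORCE]. ROWS is a JSON object of lists of equal length, an entry for each row: "grip": the opening, from 0 (shut) to 1 (fully open); "delta_pos": the shift along the world's x, y, z in cm, a list of three; "delta_rot": the turn, a rotation vector about the world's x, y, z in degrees, a list of three. A call has 1 to 5 rows; each row shifts and turns the commanded pose from where the row before left it; what a row does not reach is not made up. A row lasts 1/8 s, in which the tool goes at most 62.5 mm and 10.7 degrees, less where a joint would pass 70% of its speed; a pose out of reach is approached as far as the arm can. A call is refused whole if a number of a shift passes 6.25 or a number of a turn 10.7, either way. A call with a gripper value outside its range is refused whole. The fingers move at their own pace and stop on an object; FORCE is the grip in N (left out, the last holds). Time passes only in rows, so rows that do not move let the fingers close. It gives the time, the measured TCP pose, the force, the opening and the grip force at its end, in the units of the state.
- arm.get_state(): the state, without advancing time (a new reading comes with each control period).
- eyes.read_camera(name): name is "scene" or "top"; returns a dict with "color" (400x640x3 uint8, red, green, blue), "fov_y" (degrees; the focal length in pixels is half the picture's height over the tangent of half this angle, whatever the lens; pixels are square), "cx", "cy" (the principal point, pixels), "k1" (the pictures are not rectified: a ray, as slopes to the right and down, at radius r is drawn at 1 + k1 r^2 times it, then the intrinsics apply), "rvec" (rotation vector, rad) and "tvec" (3), from world to camera coordinates, as OpenCV has them. Camera axes: x right, y down, z forward; pixel columns grow to the right and rows downward; lengths in m; the calibration is good to about 2 mm. A picture is of the moment at which its call begins. There is no depth.
- workorder.finish_job(): hands the job in; it is judged then, once.
Trained networks look in a picture, given as the dict that the camera call returned (one of the last four; its "shot" number tells which), for a name from the list of things; names that differ only in an ending like _2 or _b are one class to them, and where a whole thing is asked for, a point or a joint stands for the part that bears it (a point fixed in the world has none). Each returns a list of dicts, best first, with "conf" (0 to 1); they miss things now and then, are a little off and sometimes report something else, mostly with a low value. They report only what shows in the picture. A call takes as long as a camera call.
- models.trace(picture, name): "mask" (400x640 bool, what is visible of it) and "bbox" ([centre column, centre row, width, height] in pixels, round what is visible of it).
The state is a dict: "time_s": time; "joints": joint angles; "dq": joint speeds; "joint_efforts": joint torques, N m; "eef_pos": TCP position; "orientation": TCP orientation; "contact_force": force on the tool from outside, world axes, zero at the start; "moment": the same for the moment, N m; "opening": opening from 0.0 (shut) to 1.0 (fully open); "gripper_force": force on a finger pad.
Only numpy, scipy, OpenCV 4.12 (cv2) and the standard library are available. Lean on these libraries where they do the work, as an engineer would, in place of code of your own. Each camera call takes 0.05 s, during which the arm holds its last target. There are 200 camera calls.

## Working session

There is one attempt and no reset: what is moved stays moved. The work goes in short steps, Python scripts to look and compute and a shell command to move; the robot and the scene stay as the last step left them, time stands still between calls to the robot, and variables do not carry over. Pictures are saved under pics/ and viewed, at most 10 in all, crops included, and the job is handed in when it is done.

```bash
mkdir -p pics; cat > h.py <<'E'
import numpy as np,cv2
from rig import arm,eyes,workorder,models
def ray(p,uv):
    f=200/np.tan(np.radians(p["fov_y"])/2)
    d=np.array([(uv[0]-p["cx"])/f,(uv[1]-p["cy"])/f]);s=d.copy()
    for _ in range(20): s=d/(1+p["k1"]*(s@s))
    R=cv2.Rodrigues(np.array(p["rvec"],float))[0];t=np.array(p["tvec"],float).ravel()
    return -R.T@t, R.T@np.array([s[0],s[1],1])
def atz(p,uv,z):
    o,d=ray(p,uv);return o+d*(z-o[2])/d[2]
def tri(rs):
    A=0;b=0
    for o,d in rs:
        d=d/np.linalg.norm(d);M=np.eye(3)-np.outer(d,d);A=A+M;b=b+M@o
    return np.linalg.solve(A,b)
def save(p,n,crop=None,k=1):
    im=p["color"][...,::-1]
    if crop: im=im[crop[1]:crop[3],crop[0]:crop[2]]
    cv2.imwrite("pics/"+n,cv2.resize(im,None,fx=k,fy=k,interpolation=cv2.INTER_CUBIC))
E
python3 - <<'E'
from h import *
print(arm.get_state()["orientation"])
P={}
for c in("top","scene"):
    p=eyes.read_camera(c);save(p,c+"1.png");P[c]=p
    for n in("lamp_knob_grip","lamp_knob","fan_pointer","amber_mid"):
        for r in models.trace(p,n)[:2]:
            ys,xs=np.nonzero(r["mask"]);m=(xs.mean(),ys.mean())
            print(c,n,round(r["conf"],2),np.round(r["bbox"]),np.round(m,1),atz(p,m,.067).round(3))
E
```

```text
[[-9.43836929e-01  3.30410797e-01 -7.45475757e-04]
 [ 3.30411515e-01  9.43836122e-01 -1.26730346e-03]
 [ 2.84876201e-04 -1.44244158e-03 -9.99998919e-01]]
top lamp_knob_grip 0.74 [406. 244.  21.  21.] [407.  242.8] [ 0.461 -0.179  0.067]
top lamp_knob 0.85 [408. 241.  19.  23.] [407.2 243.3] [ 0.46  -0.18   0.067]
top fan_pointer 0.93 [214. 243.  21.  20.] [211.3 242.4] [0.473 0.227 0.067]
top amber_mid 0.91 [323. 143.  37.  35.] [324.6 141.5] [ 0.682 -0.016  0.067]
scene lamp_knob_grip 0.85 [190. 250.  34.  38.] [189.8 250.5] [ 0.471 -0.191  0.067]
scene lamp_knob 0.81 [193. 249.  29.  35.] [189.6 250.6] [ 0.471 -0.191  0.067]
scene fan_pointer 0.61 [340. 117.  16.  13.] [340.1 116.8] [0.473 0.228 0.067]
scene amber_mid 0.91 [369. 236.  45.  80.] [368.7 240.3] [ 0.684 -0.023  0.067]
```

View pics/top1.png

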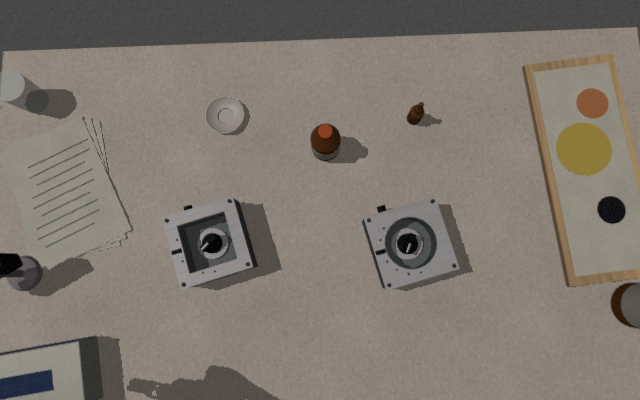

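View pics/scene1.png

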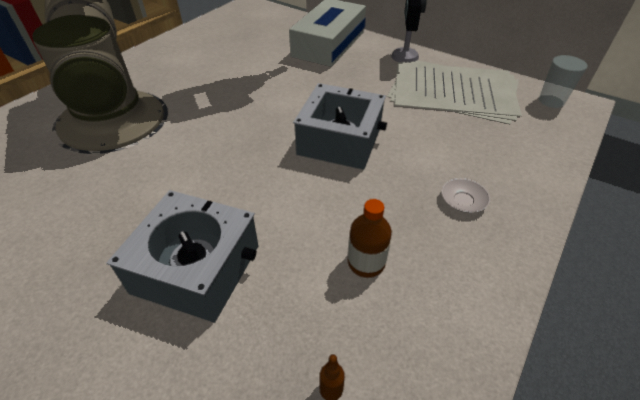

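```bash
python3 - <<'E'
from h import *
p=eyes.read_camera("top");save(p,"top2.png",(355,190,465,300),5)
E
```

```text
(no output)
```

View pics/top2.png

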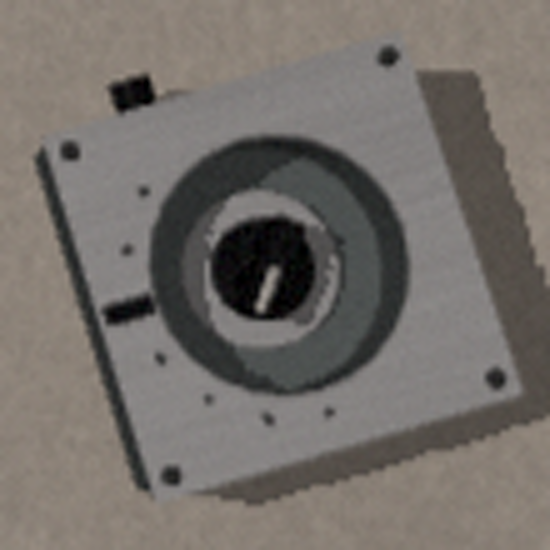

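The top crop shows the lamp's round opening with the knob at about (407,243) full-frame. Its pointer aims down and slightly left, and the long bar is on the left at (381,252). The fan box is well away at y≈+0.23.

```bash
python3 - <<'E'
from h import *
p=eyes.read_camera("top");f=lambda u,v,z:atz(p,(u/5+355-.4,v/5+190-.4),z)
B=[f(*b,.085) for b in((70,150),(388,55),(496,377),(171,475))]
c=np.mean(B,0);print("box c",c.round(4),"sides",[np.linalg.norm(B[i]-B[i-1]).round(3) for i in range(4)])
for e in (B[0]-B[3],B[1]-B[2]):print("box x yaw",np.degrees(np.arctan2(e[1],e[0])))
for e in (B[0]-B[1],B[3]-B[2]):print("box y yaw-90",np.degrees(np.arctan2(e[1],e[0]))-90)
L=f(129,310,.088)-c;print("bar dir-90",np.degrees(np.arctan2(L[1],L[0]))-90)
a,b=f(277,268,.074),f(262,310,.074);d=b-a;print("pointer",a.round(4),b.round(4),np.degrees(np.arctan2(d[1],d[0])),np.linalg.norm(d))
d=b-c;print("tip from centre",np.degrees(np.arctan2(d[1],d[0])),np.hypot(*d[:2]))
# scene check: bolts triangulated
q=eyes.read_camera("scene")
print("scene plate corner bolts",[atz(q,u,.085).round(3) for u in((171,195),(247,215),(201,287),(119,261))])
print(tri([ray(p,(388/5+354.6,55/5+189.6)),ray(q,(201,287))]).round(3),tri([ray(p,(70/5+354.6,150/5+189.6)),ray(q,(247,215))]).round(3))
E
```

```text
box c [ 0.4617 -0.1841  0.085 ] sides [np.float64(0.136), np.float64(0.136), np.float64(0.136), np.float64(0.136)]
box x yaw 14.825380062846007
box x yaw 14.901951060999098
box y yaw-90 15.051314801483343
box y yaw-90 15.091857799721694
bar dir-90 15.723342226947224
pointer [ 0.46   -0.1843  0.074 ] [ 0.4431 -0.1772  0.074 ] 157.42204467832374 0.01831866693866604
tip from centre 159.80218555137117 0.01986796773330032
scene plate corner bolts [array([ 0.376, -0.136,  0.085]), array([ 0.507, -0.1  ,  0.085]), array([ 0.542, -0.233,  0.085]), array([ 0.416, -0.266,  0.085])]
[ 0.544 -0.233  0.088] [ 0.509 -0.101  0.088]
```

```bash
python3 -m inch '{"grip":[0.53,0.53,0.53,0.53,0.53],"delta_pos":[[2.15,-5.4,0],[2.15,-5.4,0],[2.15,-5.4,0],[2.15,-5.4,0],[2.15,-5.4,0]],"delta_rot":[[0,0,0],[0,0,0],[0,0,0],[0,0,0],[0,0,0]]}' 30
python3 -m inch '{"grip":[0.53,0.53,0.53,0.53,0.53],"delta_pos":[[2.15,-5.4,0],[2.15,-5.4,0],[2.15,-5.4,0],[2.15,-5.4,0],[2.15,-5.4,0]],"delta_rot":[[0,0,0],[0,0,0],[0,0,0],[0,0,-2.2],[0,0,0]]}'
python3 -m inch '{"grip":[0.53,0.53,0.53,0.53,0.53],"delta_pos":[[2.15,-5.4,0],[2.15,-5.4,0],[2.15,-5.4,0],[0,0,0],[0,0,0]],"delta_rot":[[0,0,0],[0,0,0],[0,0,0],[0,0,0],[0,0,0]]}'
```

```text
time_s: 1.27
eef_pos: [0.2896, 0.2475, 0.2485]
orientation: [[-0.944, 0.33, 0.001], [0.33, 0.944, 0.0], [-0.001, 0.001, -1.0]]
contact_force: [0.9, -0.3, 0.2]
opening: 0.528
gripper_force: 0.0
time_s: 1.9
eef_pos: [0.3971, -0.0229, 0.2486]
orientation: [[-0.93, 0.367, 0.001], [0.367, 0.93, -0.0], [-0.001, 0.0, -1.0]]
contact_force: [-0.3, 0.9, 1.0]
opening: 0.531
gripper_force: 0.0
time_s: 2.52
eef_pos: [0.4609, -0.1825, 0.2482]
orientation: [[-0.93, 0.367, -0.001], [0.367, 0.93, 0.001], [0.001, 0.0, -1.0]]
contact_force: [-0.5, 0.2, 0.4]
opening: 0.528
gripper_force: 0.0
```

```bash
python3 -m inch '{"grip":[0.53,0.53,0.53,0.53,0.53],"delta_pos":[[0.05,-0.15,-4],[0,0,-4],[0,0,-3],[0,0,-1],[0,0,0]],"delta_rot":[[0,0,0],[0,0,0],[0,0,0],[0,0,0],[0,0,0]]}'
python3 - <<'E'
from h import *
p=eyes.read_camera("scene");save(p,"s3.png",(90,150,290,320),4)
E
```

```text
time_s: 3.15
eef_pos: [0.4618, -0.1838, 0.1288]
orientation: [[-0.931, 0.366, 0.0], [0.366, 0.931, -0.0], [-0.0, -0.0, -1.0]]
contact_force: [-0.3, 0.8, -0.1]
opening: 0.532
gripper_force: 0.0
```

View pics/s3.png

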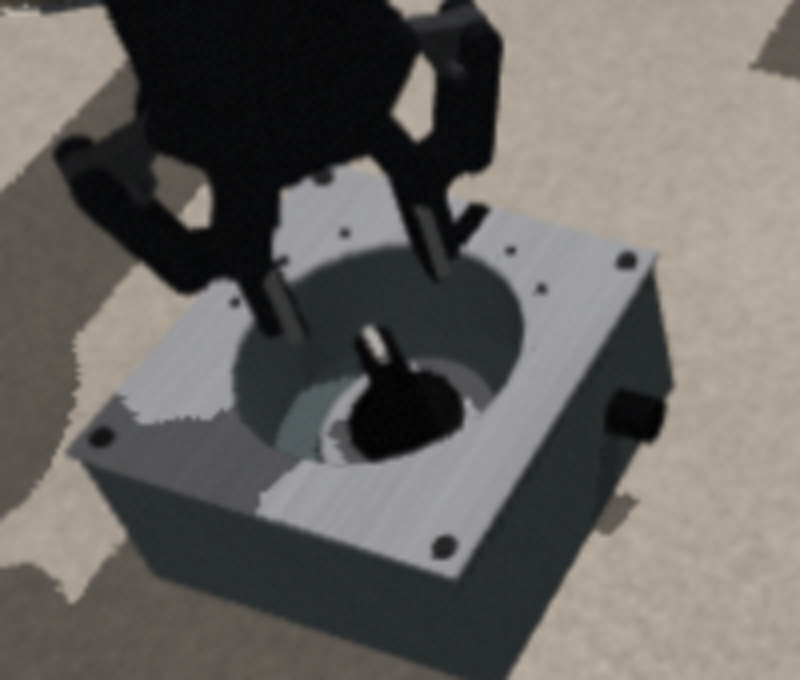

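The fingers straddle the bar as planned. The finger knuckles look close to the rim, so I'll narrow the opening a little and go down in stages.

```bash
python3 -m inch '{"grip":[0.4,0.4,0.4,0.4,0.4],"delta_pos":[[0,0,-1],[0,0,-1],[0,0,-1],[0,0,-0.5],[0,0,0]],"delta_rot":[[0,0,0],[0,0,0],[0,0,0],[0,0,0],[0,0,0]]}'
python3 -m inch '{"grip":[0.4,0.4,0.4,0.4,0.4],"delta_pos":[[0,0,-1],[0,0,-0.7],[0,0,-0.5],[0,0,-0.3],[0,0,0]],"delta_rot":[[0,0,0],[0,0,0],[0,0,0],[0,0,0],[0,0,0]]}'
python3 - <<'E'
from h import *
p=eyes.read_camera("scene");save(p,"s4.png",(90,150,290,320),4)
E
```

```text
time_s: 3.82
eef_pos: [0.4616, -0.1844, 0.0929]
orientation: [[-0.93, 0.367, -0.001], [0.367, 0.93, 0.0], [0.001, 0.0, -1.0]]
contact_force: [0.3, 0.3, 0.3]
opening: 0.403
gripper_force: 0.0
time_s: 4.45
eef_pos: [0.4617, -0.1844, 0.0682]
orientation: [[-0.93, 0.366, -0.0], [0.366, 0.93, 0.0], [0.0, 0.0, -1.0]]
contact_force: [0.1, 0.1, 0.1]
opening: 0.401
gripper_force: 0.0
```

View pics/s4.png

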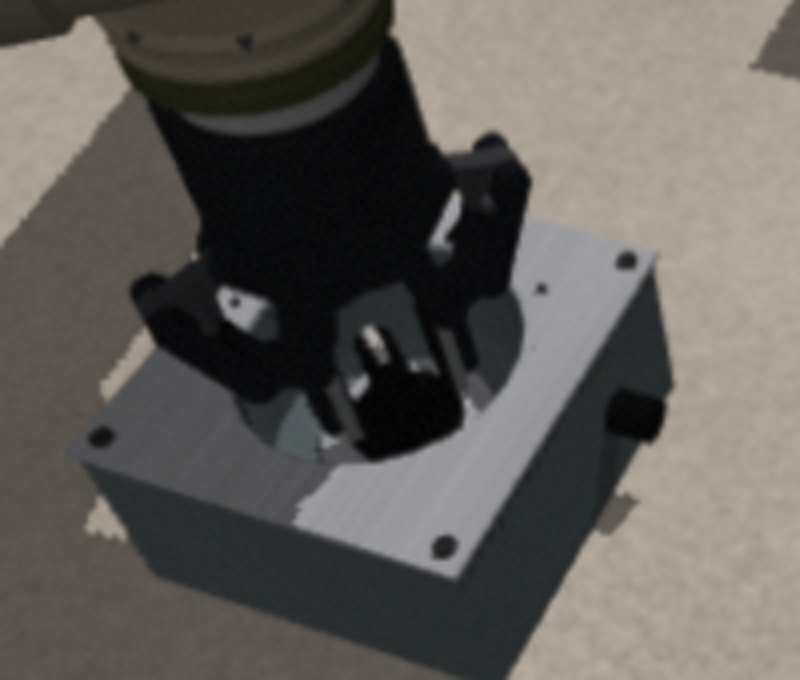

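The fingers stand either side of the bar with no contact, so I'll close.

```bash
python3 -m inch '{"grip":[0.25,0.15,0.1,0,0],"delta_pos":[[0,0,0],[0,0,0],[0,0,0],[0,0,0],[0,0,0]],"delta_rot":[[0,0,0],[0,0,0],[0,0,0],[0,0,0],[0,0,0]]}' 30
```

```text
time_s: 5.12
eef_pos: [0.4619, -0.1849, 0.0686]
orientation: [[-0.93, 0.366, 0.0], [0.366, 0.93, -0.001], [-0.001, -0.001, -1.0]]
contact_force: [-2.3, -5.1, 5.5]
opening: 0.154
gripper_force: 29.9
```

```bash
python3 -m inch '{"grip":[0,0,0,0,0],"delta_pos":[[0,0,0],[0,0,0],[0,0,0],[0,0,0],[0,0,0]],"delta_rot":[[0,0,-7],[0,0,-7],[0,0,-7],[0,0,-7],[0,0,-7]]}'
python3 -m inch '{"grip":[0,0,0,0,0],"delta_pos":[[0,0,0],[0,0,0],[0,0,0],[0,0,0],[0,0,0]],"delta_rot":[[0,0,-7],[0,0,-7],[0,0,-4.5],[0,0,0],[0,0,0]]}'
python3 - <<'E'
from h import *
p=eyes.read_camera("scene");save(p,"s5.png",(90,150,290,320),4)
E
```

```text
time_s: 5.75
eef_pos: [0.4614, -0.1854, 0.0686]
orientation: [[-0.549, 0.836, -0.001], [0.836, 0.549, -0.002], [-0.001, -0.002, -1.0]]
contact_force: [-6.6, -10.0, 5.1]
opening: 0.156
gripper_force: 30.0
time_s: 6.38
eef_pos: [0.461, -0.1856, 0.0686]
orientation: [[-0.259, 0.966, -0.002], [0.966, 0.259, -0.002], [-0.002, -0.002, -1.0]]
contact_force: [-8.7, -10.4, 6.3]
opening: 0.158
gripper_force: 30.1
```

View pics/s5.png

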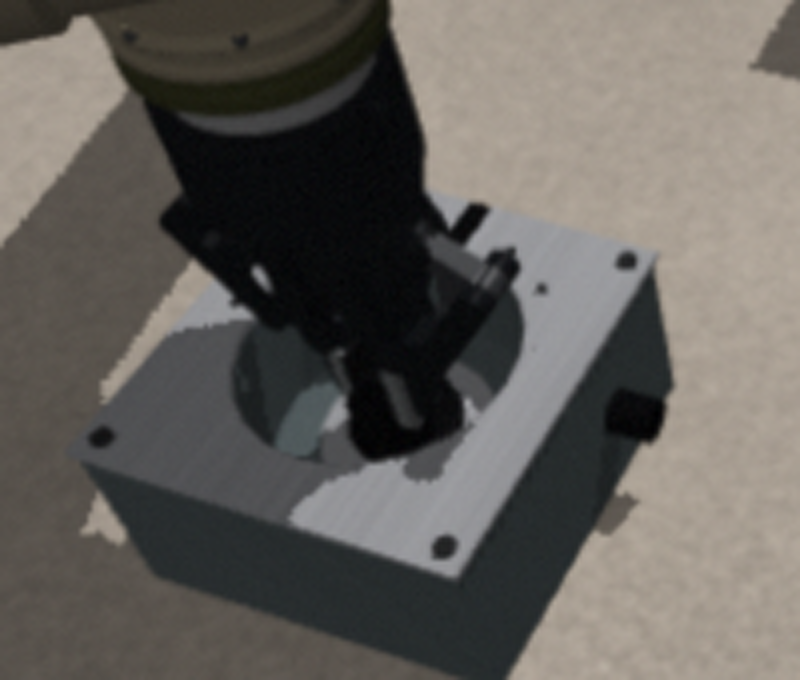

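The tool's closing line is now at 15°, as planned. I'll release, go straight up and check.

```bash
python3 -m inch '{"grip":[0.25,0.38,0.38,0.38,0.38],"delta_pos":[[0,0,0],[0,0,0],[0,0,0],[0,0,0],[0,0,0.5]],"delta_rot":[[0,0,0],[0,0,0],[0,0,0],[0,0,0],[0,0,0]]}'
python3 -m inch '{"grip":[0.38,0.38,0.38,0.38,0.38],"delta_pos":[[0,0,2],[0,0,4],[0,0,4],[0,0,5],[0,0,2]],"delta_rot":[[0,0,0],[0,0,0],[0,0,0],[0,0,0],[0,0,0]]}'
python3 -m inch '{"grip":[0.38,0.38,0.38,0.38,0.38],"delta_pos":[[-2,5,0],[-2,5,0],[-2,5,0],[-2,5,0],[0,0,0]],"delta_rot":[[0,0,0],[0,0,0],[0,0,0],[0,0,0],[0,0,0]]}'
python3 - <<'E'
from h import *
p=eyes.read_camera("top");save(p,"t6.png",(355,190,465,300),5)
E
```

```text
time_s: 7.05
eef_pos: [0.4616, -0.1842, 0.0733]
orientation: [[-0.259, 0.966, -0.001], [0.966, 0.259, 0.001], [0.001, -0.0, -1.0]]
contact_force: [0.5, -0.0, -0.1]
opening: 0.38
gripper_force: 0.0
time_s: 7.68
eef_pos: [0.4622, -0.1846, 0.2465]
orientation: [[-0.259, 0.966, 0.004], [0.966, 0.259, -0.003], [-0.004, 0.003, -1.0]]
contact_force: [0.1, 0.6, 0.1]
opening: 0.378
gripper_force: 0.0
time_s: 8.3
eef_pos: [0.3802, 0.018, 0.2438]
orientation: [[-0.263, 0.965, 0.0], [0.965, 0.263, 0.0], [0.0, 0.001, -1.0]]
contact_force: [0.5, -0.1, 0.5]
opening: 0.376
gripper_force: 0.0
```

View pics/t6.png

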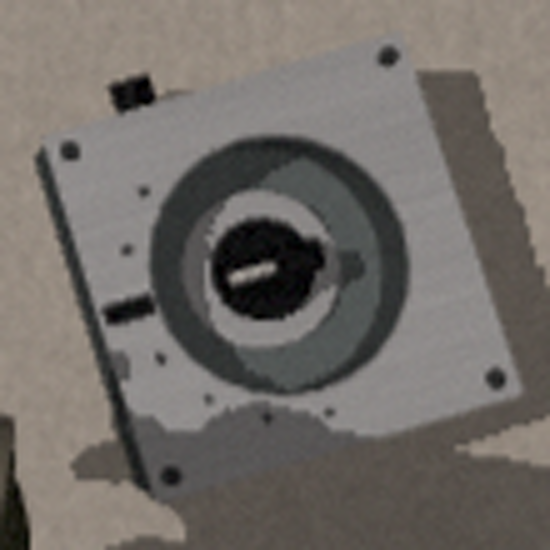

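The pointer runs from (273,266) to (231,277) in the crop, parallel to the long bar at (129,310), so it is aligned.

```bash
python3 -c "
from h import *
print(workorder.finish_job())"
```

```text
the job is handed in; nothing more can be done
None
```

The lamp knob is turned so its pointer lines up with the long bar in the last top view; the gripper let go and withdrew without going near the fan knob or the bottle, and the job was handed in at about 8.4 s, with no verdict returned.

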